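# Nest three handled steel mixing pots, handles fanned in the pouring lips

### The job

Put the washed pots away as a nest: take the medium pot and the small pot off their draining stands and nest the medium one in the large pot and the small one in the medium, each handle dropped into the pouring lip (the gap in the blue ring) of the pot just below it, so that the handles fan out and every pot sits flat and fully down. Leave the large pot standing about where it is, lower the pots in without dropping them, and do not disturb the bottles, measuring cylinder and other things round about.

Things in the scene. Friction and masses are not known exactly. Their poses are not given: they have to be found in the camera images.
- pot_l: Steel pot, 128 mm across, 75 mm high with its ring, wall 2.5 mm, base 5 mm thick, 0.42 kg. Origin: centre of its underside; z out of its mouth; x along its black handle. A blue open pouring ring is snapped on its rim; the ring's gap is the lip, about 60 degrees from the handle towards -y. The largest; loose and upright on the bench, handle grip 90 to 162 mm from its axis.
- pot_m: Steel pot, 100 mm across, 75 mm high with its ring, wall 2.5 mm, base 5 mm thick, 0.26 kg. Origin: centre of its underside; z out of its mouth; x along its black handle. A blue open pouring ring is snapped on its rim; the ring's gap is the lip, about 60 degrees from the handle towards -y. At first tipped 38 degrees on its stand, mouth to the stand's front (-x), handle level along the stand's -y. Not read while held.
- pot_s: Steel pot, 72 mm across, 75 mm high with its ring, wall 2.5 mm, base 5 mm thick, 0.19 kg. Origin: centre of its underside; z out of its mouth; x along its black handle. A blue open pouring ring is snapped on its rim; the ring's gap is the lip, about 60 degrees from the handle towards -y. At first tipped 38 degrees on its stand, mouth to the stand's front (-x), handle level along the stand's -y. Not read while held.
- stand_m: Fixed steel draining stand of the medium pot. Slats rise at 38 degrees towards +x; a 24 mm stop at their lower edge; at -y a 6 mm rod, square to the slats and 80 mm high (tip about 110 mm above the bench), downhill of the handle's shank, 20 mm outside the pot's wall. Draw the pot off square to the slats. Origin on the bench under the pot's base centre (54 mm up); z up.
- stand_s: Fixed steel draining stand of the small pot. Slats rise at 38 degrees towards +x; a 24 mm stop at their lower edge; at -y a 6 mm rod, square to the slats and 80 mm high (tip about 110 mm above the bench), downhill of the handle's shank, 20 mm outside the pot's wall. Draw the pot off square to the slats. Origin on the bench under the pot's base centre (45 mm up); z up.
- pot_l_lip (a point): Where the large pot's lip is on average: 60 degrees from the handle, 63 mm from the axis, 66 mm above the origin. Rings get turned in use: the real gap is up to 17 degrees off either way, not measured; look or feel for it. The gap is 13 mm deep, 21 mm wide at its bottom, 24 mm at the top, and stiff to turn. The next pot has 11 mm play in the ring. Axes as the pot's.
- pot_m_grip (a point): Middle of the medium pot's level black grip, 110 mm from its axis along x, 78 mm above its origin: pinch it here across its flat sides. The grip is 20 mm wide (y), 16 mm tall, 72 mm long. Axes as the pot's.
- pot_m_shank (a point): Point on the underside of the medium pot's shank (63 mm out along x, 62 mm up) that belongs in the large pot's lip. The shank, flat steel 18 mm wide, 6 mm thick, leaves the wall 55 mm up and slopes up at 28 degrees to the grip. Fully nested, the pot's origin is 5 mm above the large pot's; off the lip, the shank lands on the ring and the handle stays 5 to 9 mm high.
- pot_m_lip (a point): Where the medium pot's lip is on average: 60 degrees from the handle, 49 mm from the axis, 66 mm above the origin. Rings get turned in use: the real gap is up to 17 degrees off either way, not measured; look or feel for it. The gap is 13 mm deep, 21 mm wide at its bottom, 24 mm at the top, and stiff to turn. The next pot has 11 mm play in the ring. Axes as the pot's.
- pot_s_grip (a point): Middle of the small pot's level black grip, 96 mm from its axis along x, 78 mm above its origin: pinch it here across its flat sides. The grip is 20 mm wide (y), 16 mm tall, 72 mm long. Axes as the pot's.
- pot_s_shank (a point): Point on the underside of the small pot's shank (49 mm out along x, 62 mm up) that belongs in the medium pot's lip. The shank, flat steel 18 mm wide, 6 mm thick, leaves the wall 55 mm up and slopes up at 28 degrees to the grip. Fully nested, the pot's origin is 5 mm above the medium pot's; off the lip, the shank lands on the ring and the handle stays 5 to 9 mm high.
- cylinder: Clear measuring cylinder with six-sided foot, 58 mm across, 198 mm tall, a loose bystander. Origin: centre of its underside.
- alu_bottle: Plain aluminium bottle, 54 mm across, 195 mm tall, a loose bystander. Origin: centre of its underside.
- dropper_3: Small white dropper bottle with blue cap, 34 mm across, 88 mm tall, a loose bystander. Origin: centre of its underside.
- foil_pack: Dark grey wrapped pack lying flat, 76 x 164 x 30 mm, a loose bystander. Origin: centre of its underside.
- plate_sample: Flat grey steel sample block, 50 x 75 x 9 mm, a loose bystander. Origin: centre of its underside.

How it is judged:
At the end, for the whole second after the job is handed in: Medium in large and small in medium: each origin 3 to 6.3 mm above that of the pot below, axes within 0.022 rad, shank point within 30 mm of the lip point from above; large pot on the bench, upright within 0.035 rad, within 60 mm of its start; all pots at rest (z of pot_m in the frame of pot_l between 0.003 and 0.0063 m and angle between the z axis of pot_m and the z axis of pot_l, either way round below 0.022 rad and horizontal distance between pot_m_shank and pot_l_lip below 0.03 m and z of pot_s in the frame of pot_m between 0.003 and 0.0063 m and angle between the z axis of pot_s and the z axis of pot_m, either way round below 0.022 rad and horizontal distance between pot_s_shank and pot_m_lip below 0.03 m and angle between pot_l's own z axis and vertical below 0.035 rad and height (world z) of pot_l below 0.003 m and distance of pot_l from where it was at the start of the episode below 0.06 m and linear speed of each of pot_l, pot_m, pot_s below 0.02 m/s); the robot touches nothing.
It fails at once if the medium pot is dropped (falls freely at more than 0.6 m/s) (contact force between pot_m and anything else below 0.01 N and linear speed of pot_m above 0.6 m/s).
It fails at once if the small pot is dropped (falls freely at more than 0.6 m/s) (contact force between pot_s and anything else below 0.01 N and linear speed of pot_s above 0.6 m/s).
It fails at once if a bystander is pushed more than 40 mm or tipped over (distance of any of cylinder, alu_bottle, dropper_3, foil_pack, plate_sample from where it was at the start of the episode above 0.04 m or angle between any of cylinder, alu_bottle, dropper_3, foil_pack, plate_sample's own z axis and vertical above 0.3 rad).
It also fails if it takes over 64 s, if anything falls off the work surface, if the arm or the gripper's body presses on something with over 40 N, if the wrist force passes 120 N, or if a joint passes its speed limit or range.

### The arm

A 6-joint arm with a two-finger parallel gripper is mounted at the origin on a cart in front of the work surface, level with it; the furniture and walls round the work are solid. World frame = base frame: x ahead of the robot, y to its left, z up, the work surface at z = 0. Lengths are in m, angles in rad, forces in N, time in s.
With the tool pointing down it reaches from about 0.325 to 0.9 m from the base axis. Payload 6.1 kg.
Tool frame: the origin (TCP) lies midway between the tips of the shut fingers; the grasp point (between the pads) lies 19 mm behind it; x points along the fingers, y is the direction in which the jaws open and shut, and the axes are right-handed (so a half turn about x gives the same grasp; the last joint's range is limited). The gripper opens to 85 mm and grips with 20 to 120 N. Pads are 22 mm wide; open, the fingers measure 114 mm over their backs; the gripper's body (76 mm by 85 mm) begins 54 mm behind the grasp point. The pads swing forward as they close: fully open they stand 13 mm farther back than shut.
Start: joints at [1.177, 0.22, 1.526, -0, 1.395, -0.126], TCP at [0.165, 0.603, 0.231] pointing down, gripper open.
Joint ranges: [-2.98, 2.98], [-0.91, 2.08], [0.09, 2.57], [-1.24, 4.39], [0.2, 2.65], [-2.68, 2.68]. Speed limits (rad/s): [2.57, 2.57, 3.01, 3.14, 3.14, 3.14].

### API

Orientations are given as [roll, pitch, yaw] about the fixed x, y, z axes, in that order (R = Rz(yaw) Ry(pitch) Rx(roll)).
In Python, from plant import movep, move_l, set_joints, gripper_to, hold, inverse_kinematics, observe, get_image, get_calibration, Unreachable, job_done gives the robot as it stands. Calls block until the motion is done:
- movep(position, orientation): joint-space move of the TCP to a pose.
- move_l(position, feed=0.15, rotation=None, max_force=None): straight line of the TCP; rotation=None keeps the orientation; feed is the mean speed in m/s. With max_force (N) it stops when the force on the tool has changed by that much, and returns True; else False.
- set_joints(angles): joint-space move.
- gripper_to(opening, f_grip=None): finger opening in m; f_grip is the grip in N (None keeps the last); returns when the fingers have stopped.
- hold(seconds).
- inverse_kinematics(position, orientation): joint angles nearest the present ones, or None.
- observe(): the state.
- get_image(name): name is "scene" or "top" or "wrist"; returns (picture, depth): 400x640x3 uint8, red, green, blue; 400x640 float32, m along the optical axis (not along the pixel's ray), 0 where there is no reading.
- get_calibration(name): a dict with "intrinsics" (3x3 intrinsics, pixels), "dist_coeffs" ([k1, k2, p1, p2, k3] as OpenCV has them; the pictures are not rectified), "world_from_camera" (4x4, takes a point from camera to world coordinates). Camera axes: x right, y down, z forward; pixel columns grow to the right and rows downward; lengths in m; the calibration is good to about 2 mm. A picture is of the moment at which its call begins: read the wrist's pose just before it. get_calibration takes no time and is no camera call; for the wrist camera it gives the pose at the moment of the call.
A pose or a line that the arm cannot do raises Unreachable and nothing moves.
- job_done(): hands the job in, once; it reports no verdict.
The state is a dict: "time_s": time; "q": joint angles; "joint_velocities": joint speeds; "joint_torque": joint torques, N m; "eef_pos": TCP position; "tcp_rot": TCP orientation; "ft_force": force on the tool from outside, world axes, zero at the start; "torque": the same for the moment, N m; "opening": finger opening in m.
Only numpy, scipy, OpenCV 4.12 (cv2) and the standard library are available. Lean on these libraries where they do the work, as an engineer would, in place of code of your own. Each camera call takes 0.05 s, during which the arm holds its last target. There are 200 camera calls.

## Working session

There is one attempt and no reset: what is moved stays moved. The work goes in short steps, each a Python script; the robot and the scene stay as the last script left them, time stands still between calls to the robot, and variables do not carry over. Pictures are saved under pics/ and viewed, about 8 in all and at most 12, crops included, and the job is handed in when it is done.

```bash
ls; mkdir -p pics; python3 - <<'E'
from plant import *
import cv2,numpy as np
for n in("top","scene"):
    im,d=get_image(n); cv2.imwrite(f"pics/{n}0.png",im[:,:,::-1]); np.save(f"pics/{n}0.npy",d); c=get_calibration(n); print(n,c)
print(observe())
E
```

```text
pics
top {'intrinsics': array([[484.88177321,   0.        , 316.97484535],
       [  0.        , 484.88177321, 196.67525567],
       [  0.        ,   0.        ,   1.        ]]), 'dist_coeffs': array([-0.15275512,  0.        ,  0.        ,  0.        ,  0.        ]), 'world_from_camera': array([[-0.00430977, -0.98125194,  0.19268123,  0.29314907],
       [-0.9997826 ,  0.00815897,  0.019188  ,  0.00537865],
       [-0.02040034, -0.19255664, -0.98107378,  1.5139483 ],
       [ 0.        ,  0.        ,  0.        ,  1.        ]])}
scene {'intrinsics': array([[461.11514802,   0.        , 333.78372031],
       [  0.        , 461.11514802, 194.84645511],
       [  0.        ,   0.        ,   1.        ]]), 'dist_coeffs': array([-0.0807811,  0.       ,  0.       ,  0.       ,  0.       ]), 'world_from_camera': array([[-0.84323977, -0.39881417,  0.36040804,  0.13925768],
       [-0.53737345,  0.64200167, -0.54686711,  0.68102465],
       [-0.01328421, -0.6548138 , -0.75567348,  0.99053472],
       [ 0.        ,  0.        ,  0.        ,  1.        ]])}
{'time_s': 0.1, 'q': array([ 1.17692121e+00,  2.21189290e-01,  1.52752854e+00,  4.50609593e-05,
        1.39472453e+00, -1.26070197e-01]), 'joint_velocities': array([ 0.00046932, -0.00174798, -0.00088647, -0.0016971 ,  0.00134739,
        0.00048303]), 'joint_torque': array([ 1.24271766e-03, -4.98248756e+01, -3.90546405e+01, -1.97817853e-04,
        5.80113439e-03,  3.33184164e-05]), 'eef_pos': array([0.16513601, 0.60220017, 0.23026577]), 'tcp_rot': array([-1.72083854,  1.56894609, -1.98865139]), 'ft_force': array([0.10429483, 0.8206728 , 0.20714937]), 'torque': array([ 0.00666997, -0.01245541,  0.00687416]), 'opening': 0.0853013114896212}
```

View pics/top0.png

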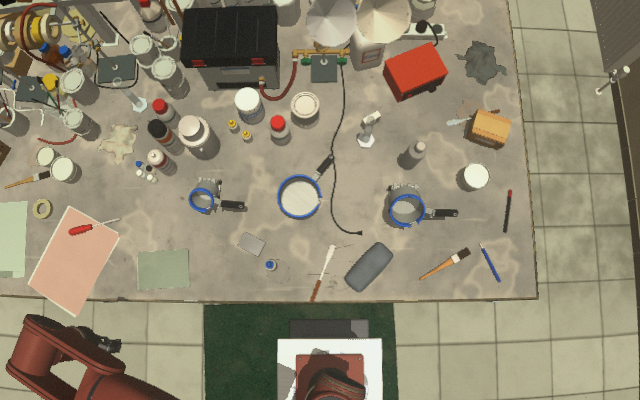

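View pics/scene0.png

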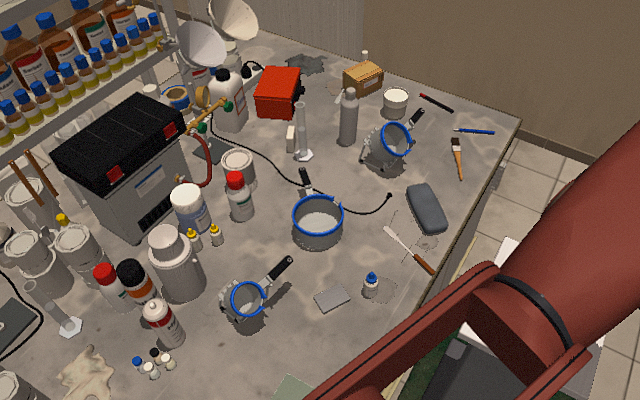

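Top view: small pot at (204,201), large pot at (300,196) with its handle toward (322,165), and medium pot at (406,210). Both stand handles point right (-y). Next I'll fit the blue rings and handles in 3D.

```bash
cat > h.py <<'E'
import numpy as np,cv2
from plant import *
def cloud(n,tag=None):
    c=get_calibration(n); im,d=get_image(n)
    if tag: cv2.imwrite(f"pics/{tag}.png",im[:,:,::-1]); np.savez(f"pics/{tag}.npz",im=im,d=d,T=c["world_from_camera"],K=c["intrinsics"],D=c["dist_coeffs"])
    return im,lift(d,c["intrinsics"],c["dist_coeffs"],c["world_from_camera"])
def lift(d,K,D,T):
    v,u=np.mgrid[0:400,0:640].astype(float)
    p=cv2.undistortPoints(np.stack([u.ravel(),v.ravel()],1)[:,None],K,D).reshape(400,640,2)
    P=np.dstack([p*d[...,None],d])@T[:3,:3].T+T[:3,3]
    P[d<=0]=np.nan
    return P
def masks(im):
    hsv=cv2.cvtColor(im,cv2.COLOR_RGB2HSV)
    blue=(hsv[...,0]>100)&(hsv[...,0]<125)&(hsv[...,1]>140)&(hsv[...,2]>60)
    black=im.max(2)<60
    return blue,black
def plane_circle(P):
    c=np.median(P,0)
    for _ in range(4):
        U,S,V=np.linalg.svd(P-P.mean(0),full_matrices=False); n=V[2]*np.sign(V[2][2]); m=P.mean(0)
        r=abs((P-m)@n); P=P[r<max(2.5*np.median(r),.003)]
    e1,e2=V[0],V[1]; a,b=(P-m)@e1,(P-m)@e2
    s=np.linalg.lstsq(np.c_[2*a,2*b,np.ones_like(a)],a*a+b*b,rcond=None)[0]
    return m+s[0]*e1+s[1]*e2,n,np.sqrt(s[2]+s[0]**2+s[1]**2),P
E
python3 - <<'E'
from h import *
for n,boxes in (("top",dict(s=(185,245,180,222),l=(270,340,150,225),m=(380,462,185,235))),("scene",dict(s=(215,295,250,330),l=(280,350,165,255),m=(345,425,100,185)))):
    im,P=cloud(n,n+"1"); bl,bk=masks(im)
    for k,(a,b,c,d) in boxes.items():
        w=np.zeros((400,640),bool); w[c:d,a:b]=1
        Q=P[w&bl]; Q=Q[np.isfinite(Q[:,0])]; ctr,nn,r,q=plane_circle(Q)
        B=P[w&bk]; B=B[np.isfinite(B[:,0])]; B=B[B[:,2]>.05]
        print(n,k,len(Q),"ctr",ctr.round(4),"n",nn.round(3),"tilt",np.degrees(np.arccos(nn[2])).round(1),"r",r.round(4))
        if len(B):
            U,S,V=np.linalg.svd(B-B.mean(0),full_matrices=False); print("   blk",len(B),B.mean(0).round(4),V[0].round(3),"ext",np.ptp((B-B.mean(0))@V[0]).round(3))
        if k=='l':
            az=np.degrees(np.arctan2(q[:,1]-ctr[1],q[:,0]-ctr[0])); print(np.histogram(az,36,(-180,180))[0])
    if n=='top':
        for nm,u,v in (("alu",417,148),("cyl",372,120),("sample",251,244),("dropper",271,265),("foil",369,267)):
            print(nm,np.nanmedian(P[v-2:v+3,u-2:u+3].reshape(-1,3),0).round(3))
E
```

```text
top s 130 ctr [0.5634 0.3818 0.1038] n [-0.647  0.064  0.76 ] tilt 40.5 r 0.0359
   blk 111 [0.5476 0.2867 0.1138] [-0.062 -0.998  0.01 ] ext 0.068
top l 148 ctr [0.5799 0.0889 0.0742] n [-0.002  0.001  1.   ] tilt 0.1 r 0.0634
   blk 15 [0.6757 0.0035 0.0838] [-0.696  0.718  0.01 ] ext 0.058
[4 3 3 3 4 4 0 0 1 3 3 5 2 3 2 2 3 4 1 3 3 3 4 3 2 4 3 2 2 4 3 3 3 5 5 1]
top m 175 ctr [ 0.5245 -0.2318  0.1133] n [-0.624  0.023  0.781] tilt 38.6 r 0.0498
   blk 112 [ 0.5165 -0.3391  0.123 ] [-0.018 -0.998  0.065] ext 0.199
alu [ 0.691 -0.253  0.194]
cyl [ 0.785 -0.13   0.175]
sample [0.44  0.242 0.009]
dropper [0.37  0.171 0.073]
foil [ 0.365 -0.123  0.029]
scene s 322 ctr [0.5614 0.3847 0.1022] n [-0.636  0.043  0.771] tilt 39.6 r 0.0357
   blk 226 [0.5462 0.2911 0.1107] [-0.233 -0.967  0.106] ext 0.178
scene l 471 ctr [0.5789 0.0917 0.0695] n [ 0.003 -0.007  1.   ] tilt 0.4 r 0.0635
   blk 116 [0.6694 0.0156 0.0845] [-0.889  0.442 -0.118] ext 0.17
[12 11  7  7  8  7  5  0 10 18 16 20 20 19 15 19 15 17 11 10  9  6  5  8
 12 10 14 18 16 14 20 14 15 16 13 11]
scene m 300 ctr [ 0.5248 -0.2294  0.1074] n [-0.633  0.005  0.774] tilt 39.3 r 0.0494
   blk 99 [ 0.5147 -0.3364  0.119 ] [-0.205 -0.979 -0.   ] ext 0.134
```

```bash
cat >> h.py <<'E'
from scipy.spatial.transform import Rotation as R
def rpy(x,y):
    "tool x along x, jaw y along y"
    x=np.array(x,float);x/=np.linalg.norm(x);y=np.array(y,float);y-=x*(x@y);y/=np.linalg.norm(y)
    return R.from_matrix(np.c_[x,y,np.cross(x,y)]).as_euler('xyz')
E
python3 - <<'E'
from h import *
o=observe(); T=get_calibration("wrist")["world_from_camera"]; Rt=R.from_euler('xyz',o["tcp_rot"]).as_matrix()
print((Rt.T@(T[:3,3]-o["eef_pos"])).round(4)); print((Rt.T@T[:3,:3]).round(3)); print(get_calibration("wrist")["intrinsics"][0,0],Rt.round(3))
for az in range(-180,180,30):
    a=np.radians(az)
    # look: tool down, jaw dir at az ; camera location
    ori=rpy([0,0,-1],[np.cos(a),np.sin(a),0]); q=inverse_kinematics([0.55,0.08,0.3],ori); print(az,None if q is None else np.round(q,2))
E
```

```text
[-0.1416  0.0008 -0.0824]
[[ 0.001 -0.32   0.947]
 [ 1.    -0.001 -0.001]
 [ 0.001  0.947  0.32 ]]
329.6869243709276 [[-0.     0.265  0.964]
 [-0.001  0.964 -0.265]
 [-1.    -0.001 -0.   ]]
-180 None
-150 [ 0.    0.02  1.62 -0.    1.5   2.62]
-120 [ 0.    0.02  1.62 -0.    1.5   2.1 ]
-90 [ 0.    0.02  1.62 -0.    1.5   1.57]
-60 [ 0.    0.02  1.62 -0.    1.5   1.05]
-30 [ 0.    0.02  1.62 -0.    1.5   0.53]
0 [ 0.    0.02  1.62 -0.    1.5   0.  ]
30 [ 0.    0.02  1.62 -0.    1.5  -0.52]
60 [ 0.    0.02  1.62 -0.    1.5  -1.04]
90 [ 0.    0.02  1.62 -0.    1.5  -1.57]
120 [ 0.    0.02  1.62 -0.    1.5  -2.09]
150 [ 0.    0.02  1.62 -0.    1.5  -2.62]<sys>:0: UserWarning: Gimbal lock detected. Setting third angle to zero since it is not possible to uniquely determine all angles.
```

```bash
cat >> h.py <<'E'
s38,c38=np.sin(np.radians(38)),np.cos(np.radians(38))
def stand_axes(yaw):
    Z=R.from_euler('z',yaw).as_matrix()
    return Z@[0,-1,0],Z@[c38,0,s38],Z@[-s38,0,c38]   # pot x,y,z
E
python3 - <<'E' 2>/dev/null
from h import *
movep([0.58,0.09,0.22],rpy([0,0,-1],[0,1,0]))
print(observe()["time_s"])
im,P=cloud("wrist","w_l")
bl,bk=masks(im)
Q=P[bl]; Q=Q[np.isfinite(Q[:,0])&(Q[:,2]>.06)&(Q[:,2]<.09)]; ctr,n,r,q=plane_circle(Q); print(len(q),ctr.round(4),n.round(3),r.round(4))
az=np.degrees(np.arctan2(q[:,1]-ctr[1],q[:,0]-ctr[0])); h=np.histogram(az,180,(-180,180))[0]; print(h)
B=P[bk];B=B[np.isfinite(B[:,0])&(B[:,2]>.06)&(B[:,2]<.1)];
dB=np.linalg.norm(B[:,:2]-ctr[:2],axis=1); B=B[dB<.17]; m=B.mean(0); print("blk",len(B),m.round(4),np.degrees(np.arctan2(m[1]-ctr[1],m[0]-ctr[0])))
# IK checks
px,py,pz=stand_axes(np.radians(-1.7)); rc=np.array([.5247,-.2305,.111]); g=rc+.11*px+.004*pz; print("grip",g)
for sg in(1,-1):
    for up in (.08,.0):
        print(sg,up,inverse_kinematics(g+pz*(up-.019),rpy(-pz,sg*py)))
E
```

```text
2.55
2173 [0.5792 0.0895 0.0732] [ 0.01  -0.002  1.   ] 0.0631
[18 11 15 12 14 14 12 12 14 15 15 14 14 17 14 14 15 17 12 16 15 16 16 15
 12 16 14 14 16 16 15 13  4  0  0  0  0  0  0  0  0  0  0 17 13 16 14 12
 14 12 13 11 12 14 12 12 10 14 10 12 12 11 11 11 10 11 11  8 11 10  9 12
 11 11  9  8 10 12  8  7 10 10  8 10 10  8  7  9 10  9  9 12  9  8  9 10
  9  8  9 11 10  9 12  9 12 11 10 10 10 14 13 12 12 13 14 13 14 13 14 14
 13 13 11 16 12 13 12 13 15 12 11 15 12 14 15 15 14 15 16 13 14 18 14 19
 15 11 16 14 16 14 15 15 15 15 15 14 15 13 15 13 15 15 16 15 13 13 14 15
 15 15 15 13 15 15 16 15 16 19 11 14]
blk 893 [0.6644 0.0211 0.0843] -38.74614628204732
grip [ 0.51897515 -0.34037853  0.11415204]
1 0.08 [-1.06174517 -0.09410403  2.13657454  0.75781748  0.8770468  -1.46604227]
1 0.0 [-0.96895854  0.1030233   2.08138783  0.85178958  0.72134947 -1.53167321]
-1 0.08 [-1.06174517 -0.09410403  2.13657454  0.75781748  0.8770468   1.67555038]
-1 0.0 [-0.96895854  0.1030233   2.08138783  0.85178958  0.72134947  1.60991945]
```

View pics/w_l.png

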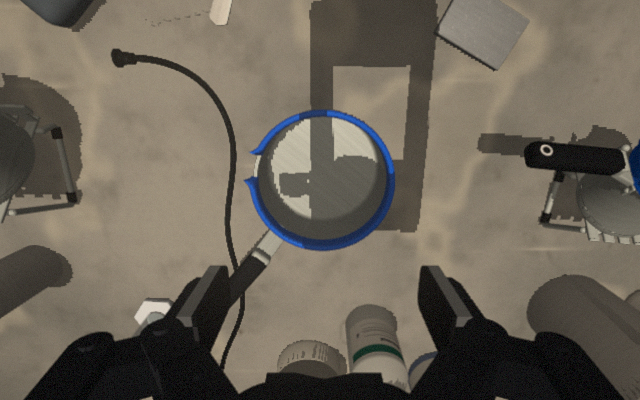

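Wrist view: large ring centred near (322,180) px. Its gap is at the left, (250,165) px, which is azimuth about -104°, and the handle is lower left. I'll move to the medium pot's pre-grasp and refine with the wrist camera.

```bash
python3 - <<'E' 2>/dev/null
from h import *
px,py,pz=stand_axes(np.radians(-1.7)); rc=np.array([.5247,-.2305,.111]); g=rc+.113*px+.004*pz
movep(g+pz*(.10-.019),rpy(-pz,py)); o=observe(); print(o["time_s"],o["q"].round(2))
im,P=cloud("wrist","w_m"); bl,bk=masks(im)
L=(P-rc)@np.c_[px,py,pz]+[0,0,.074]   # local pot coords
f=np.isfinite(L[...,0])
B=L[bk&f&(abs(L[...,1])<.04)&(L[...,2]>.06)&(L[...,2]<.1)&(L[...,0]>.06)&(L[...,0]<.16)]
print("grip",len(B),np.percentile(B,[2,50,98],axis=0).round(4)); 
for a,b in((.08,.1),(.1,.12),(.12,.14)):
    k=B[(B[:,0]>a)&(B[:,0]<b)]; print(a,np.percentile(k[:,1:],[3,97],axis=0).round(4).tolist())
Q=L[bl&f&(abs(L[...,2]-.073)<.015)]; print("ring",len(Q)); 
c,n,r,q=plane_circle(Q); print(c.round(4),n.round(3),r.round(4))
E
```

```text
4.25 [-1.09 -0.13  2.14  0.74  0.92 -1.46]
grip 2251 [[ 0.0806 -0.011   0.0835]
 [ 0.1085 -0.0017  0.0867]
 [ 0.1439  0.0072  0.0884]]
0.08 [[-0.011, 0.084], [0.0071, 0.0883]]
0.1 [[-0.0106, 0.0842], [0.0068, 0.0883]]
0.12 [[-0.0109, 0.0834], [0.007, 0.0881]]
ring 3360
[ 0.0015 -0.0026  0.0754] [-0.003 -0.002  1.   ] 0.0491
```

View pics/w_m.png

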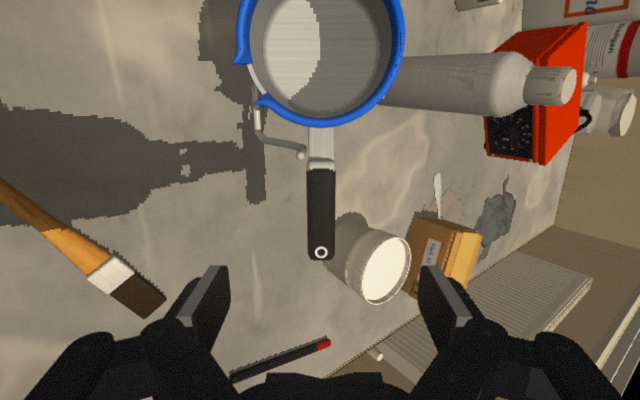

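Medium view: ring at the top, gap at its left near (245,80) px, grip vertical at (320,215) px, rod left of the shank. The model agrees to about 2 mm, so I'll grasp, draw off square and check for slip.

```bash
cat >> h.py <<'E'
def toollocal(P,o):
    "points in the frame of a pot held at grip: x pot-out, y, z relative to the TCP (tool z=pot x, tool y=pot y, -tool x=pot z)"
    Rt=R.from_euler('xyz',o["tcp_rot"]).as_matrix()
    return (P-o["eef_pos"])@np.c_[Rt[:,2],Rt[:,1],-Rt[:,0]]
def ringfit(P,im,o,zr,sel=.02):
    bl,_=masks(im); L=toollocal(P,o); f=np.isfinite(L[...,0])&bl&(abs(L[...,2]-zr)<sel)&(L[...,0]<0)&(L[...,0]>-.21)&(abs(L[...,1])<.075)
    c,n,r,q=plane_circle(L[f]); az=np.degrees(np.arctan2(q[:,1]-c[1],q[:,0]-c[0])); return c,n,r,az
E
python3 - <<'E' 2>/dev/null
from h import *
z=np.load("pics/w_m.npz"); P=lift(z["d"],z["K"],z["D"],z["T"]); o=observe()
c,n,r,az=ringfit(P,z["im"],o,-.085); print("before",c.round(4),n.round(3),r.round(4)); h=np.histogram(az,180,(-180,180))[0]; print("gap bins",[(-180+2*i,int(h[i])) for i in range(45,90)])
px,py,pz=stand_axes(np.radians(-1.7)); b=np.array([.5247,-.2305,.111])+.0015*px-.002*py-.0737*pz
g=b+.113*px+.059*pz
print(move_l(g,feed=.12,max_force=25)); gripper_to(.0,100); o=observe(); print(o["time_s"],o["opening"],(o["eef_pos"]-g).round(4),o["ft_force"].round(1))
move_l(g+.115*pz,feed=.12); o=observe(); print(o["time_s"],o["opening"],o["ft_force"].round(2),o["torque"].round(3))
im,P=cloud("wrist","w_m2"); c,n,r,az=ringfit(P,im,o,.014); print("held",c.round(4),n.round(4),r.round(4))
h=np.histogram(az,180,(-180,180))[0]; print("gap bins",[(-180+2*i,int(h[i])) for i in range(45,90)])
E
```

```text
before [-0.1107 -0.0031 -0.0835] [-0.005 -0.002  1.   ] 0.0491
gap bins [(-90, 27), (-88, 30), (-86, 26), (-84, 30), (-82, 34), (-80, 33), (-78, 19), (-76, 0), (-74, 0), (-72, 0), (-70, 0), (-68, 0), (-66, 0), (-64, 0), (-62, 0), (-60, 0), (-58, 0), (-56, 0), (-54, 0), (-52, 0), (-50, 26), (-48, 26), (-46, 24), (-44, 24), (-42, 24), (-40, 21), (-38, 24), (-36, 21), (-34, 23), (-32, 22), (-30, 21), (-28, 22), (-26, 22), (-24, 21), (-22, 21), (-20, 21), (-18, 20), (-16, 20), (-14, 19), (-12, 21), (-10, 21), (-8, 19), (-6, 19), (-4, 23), (-2, 15)]
False
5.9 0.018302746143682883 [ 0.     -0.0004  0.0004] [-1.7 -0.4  2.2]
7.0083 0.01837100993591312 [ 1.19  0.1  -2.98] [-0.276  0.637 -0.014]
held [-0.1136 -0.0014  0.0138] [-0.0362 -0.0101  0.9993] 0.0495
gap bins [(-90, 4), (-88, 46), (-86, 60), (-84, 81), (-82, 88), (-80, 86), (-78, 131), (-76, 5), (-74, 0), (-72, 0), (-70, 0), (-68, 0), (-66, 0), (-64, 0), (-62, 0), (-60, 0), (-58, 0), (-56, 0), (-54, 0), (-52, 0), (-50, 42), (-48, 87), (-46, 80), (-44, 75), (-42, 78), (-40, 79), (-38, 73), (-36, 77), (-34, 72), (-32, 71), (-30, 70), (-28, 70), (-26, 69), (-24, 69), (-22, 63), (-20, 68), (-18, 65), (-16, 62), (-14, 66), (-12, 65), (-10, 63), (-8, 66), (-6, 61), (-4, 65), (-2, 70)]
```

```bash
cat >> h.py <<'E'
def nestpose(c,n,psi,target,zr=.0745):
    "TCP pose that puts the held pot's base centre on target, upright, handle at azimuth psi (deg)"
    n=n/np.linalg.norm(n); a=np.array([1,0,0])-n*n[0]; a/=np.linalg.norm(a)
    A=np.c_[a,np.cross(n,a),n]; Rw=R.from_euler('z',psi,degrees=True).as_matrix()@A.T   # world from local
    cb=c-zr*n; return target-Rw@cb, R.from_matrix(np.c_[-Rw[:,2],Rw[:,1],Rw[:,0]]).as_euler('xyz')
def fitworld(n,tag,lo,hi,ctr,rad):
    im,P=cloud(n,tag); bl,_=masks(im); f=bl&np.isfinite(P[...,0])&(P[...,2]>lo)&(P[...,2]<hi)&(np.hypot(P[...,0]-ctr[0],P[...,1]-ctr[1])<rad)
    c,nn,r,q=plane_circle(P[f]); print(n,tag,len(q),c.round(4),nn.round(4),r.round(4)); return im,P,c,nn
E
python3 - <<'E' 2>/dev/null
from h import *
C=np.array([.5793,.0897]); c=np.array([-.1130,-.001,.0138]); n=np.array([-.034,-.004,1])
p,ro=nestpose(c,n,-104.3,np.r_[C,.12]); print(p,inverse_kinematics(p,ro))
movep(p,ro); o=observe(); print(o["time_s"],o["torque"].round(3),o["ft_force"].round(2))
for k in("top","scene"): fitworld(k,k+"_hov",.16,.23,C,.08)
im,P=cloud("wrist","w_hov"); c,n,r,az=ringfit(P,im,o,.014); print("held",c.round(4),n.round(4),r.round(4))
a=cv2.imread("pics/w_hov.png"); b=cv2.imread("pics/scene_hov.png")[120:280,220:460]; b=cv2.resize(b,(600,400)); cv2.imwrite("pics/hov.png",np.hstack([cv2.resize(a,(480,300)),cv2.resize(b,(320,300))]))
E
```

```text
[ 0.55243661 -0.01951438  0.17686433] [-0.19884878  0.09191464  1.77588539  0.03568299  1.27624255  0.04026325]
8.4 [-0.289  0.105 -0.02 ] [ 0.71 -0.06 -3.37]
top top_hov 81 [0.5795 0.089  0.1979] [0.0044 0.0154 0.9999] 0.0494
scene scene_hov 442 [0.5791 0.0912 0.1908] [-0.0046 -0.0514  0.9987] 0.0494
held [-0.1131 -0.0002  0.0141] [-0.0291 -0.0065  0.9996] 0.0495
```

View pics/hov.png

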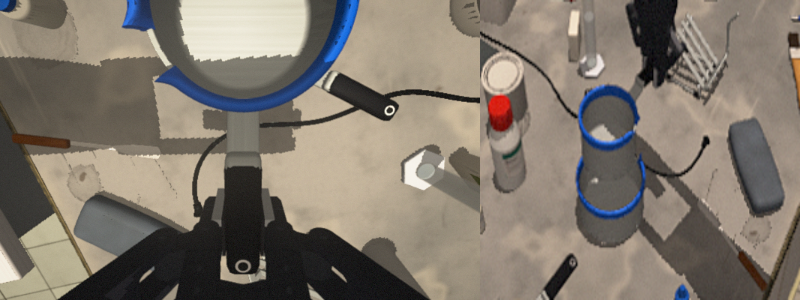

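Hover: ring centres agree with the large pot's axis within about 1.5 mm. Lowering with force guard.

```bash
cat >> h.py <<'E'
def lower(dz,feed,mf):
    o=observe(); p0=o["eef_pos"]; hit=move_l(p0-[0,0,dz],feed=feed,max_force=mf); o2=observe()
    print("hit",hit,"dz",round(p0[2]-o2["eef_pos"][2],4),"tcp z",o2["eef_pos"][2].round(4),"F",(o2["ft_force"]-o["ft_force"]).round(1),"T",(o2["torque"]-o["torque"]).round(2),"t",o2["time_s"]); return hit
E
python3 - <<'E' 2>/dev/null
from h import *
h=lower(.095,.08,10)
if not h: lower(.025,.03,12)
o=observe(); im,P=cloud("wrist","w_n1"); c,n,r,az=ringfit(P,im,o,.014); print("held",c.round(4),n.round(4),r.round(4))
C=[.5793,.0897]
bl,_=masks(im)
for k in("top","scene"):
    im,P,c,n=fitworld(k,k+"_n1",.077,.11,C,.052)
E
```

```text
hit False dz 0.0943 tcp z 0.0824 F [ 0.8 -0.5  0.1] T [ 0.03 -0.01  0.01] t 9.8917
hit True dz 0.0233 tcp z 0.0591 F [-2.6  0.4  7.6] T [0.55 0.01 0.09] t 10.6083
held [-0.1113 -0.0012  0.012 ] [-0.0307 -0.0139  0.9994] 0.0548
top top_n1 56 [0.5796 0.0879 0.0827] [-0.0098 -0.058   0.9983] 0.0495
scene scene_n1 157 [0.5794 0.0898 0.0803] [-0.0141 -0.0262  0.9996] 0.0495
```

```bash
python3 - <<'E' 2>/dev/null
from h import *
a=cv2.imread("pics/w_n1.png"); b=cv2.imread("pics/scene_n1.png")[150:270,240:400]; cv2.imwrite("pics/n1.png",np.hstack([cv2.resize(a,(400,300)),cv2.resize(b,(400,300),interpolation=cv2.INTER_CUBIC)]))
for k in("top","scene","wrist"):
    z=np.load(f"pics/{'w' if k=='wrist' else k}_n1.npz"); P=lift(z["d"],z["K"],z["D"],z["T"]); bl,_=masks(z["im"]); d=np.hypot(P[...,0]-.5793,P[...,1]-.0897); f=bl&np.isfinite(d)
    for nm,lo,hi in(("m",.044,.053),("l",.0585,.068)):
        g=f&(d>lo)&(d<hi)&(P[...,2]>.06); Q=P[g]; az=np.degrees(np.arctan2(Q[:,1]-.0897,Q[:,0]-.5793))
        A=np.c_[Q[:,0]-.5793,Q[:,1]-.0897,np.ones(len(Q))]
        w=np.ones(len(Q),bool)
        for _ in range(4):
            s=np.linalg.lstsq(A[w],Q[w,2],rcond=None)[0]; e=Q[:,2]-A@s; w=abs(e)<.0025
        print(k,nm,len(Q),w.sum(),"plane",s.round(4))
E
```

```text
top m 86 41 plane [0.0034 0.0477 0.0822]
top l 112 61 plane [-0.0079  0.0179  0.0742]
scene m 390 133 plane [0.0231 0.0834 0.0764]
scene l 376 207 plane [ 0.0097 -0.0025  0.0725]
wrist m 7906 5047 plane [ 0.0062 -0.0291  0.0767]
wrist l 10727 7189 plane [-0.0036 -0.0113  0.0727]
```

View pics/n1.png

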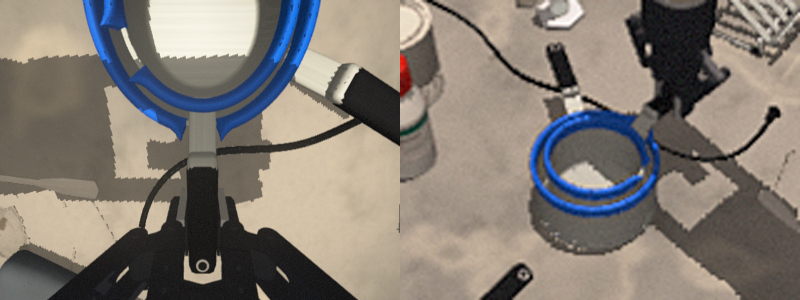

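The shank shows inside the large pot's gap, with flares on both sides at about (195,130) px. Releasing, retreating and checking from above.

```bash
cat >> h.py <<'E'
def nestcheck(tag,C,rings):
    im,P=cloud("wrist",tag); bl,bk=masks(im); d=np.hypot(P[...,0]-C[0],P[...,1]-C[1]); out={}
    for nm,(lo,hi) in rings.items():
        Q=P[bl&np.isfinite(d)&(d>lo)&(d<hi)&(P[...,2]>.065)&(P[...,2]<.1)]
        A=np.c_[Q[:,:2]-C,np.ones(len(Q))]; w=np.ones(len(Q),bool)
        for _ in range(6):
            s=np.linalg.lstsq(A[w],Q[w,2],rcond=None)[0]; e=Q[:,2]-A@s; w=(e>-.001-.0005)&(e<.003)
        q=Q[w]; c,n,r,_=plane_circle(q); az=np.degrees(np.arctan2(q[:,1]-c[1],q[:,0]-c[0]))
        a=np.sort(az); a=np.r_[a,a[0]+360]; i=np.argmax(np.diff(a)); 
        print(nm,len(q),"plane z,slopes",s[[2,0,1]].round(4),"ctr",c.round(4),"r",r.round(4),"gap",a[i].round(1),a[i+1].round(1),"mid",((a[i]+a[i+1])/2).round(1)); out[nm]=c
    return im,P,out
E
python3 - <<'E' 2>/dev/null
from h import *
gripper_to(.045,40); o=observe(); print(o["time_s"],o["ft_force"].round(1)); gripper_to(.07)
move_l(observe()["eef_pos"]+[0,0,.08],feed=.2)
movep([0.575,0.09,0.22],rpy([0,0,-1],[0,1,0])); hold(.2); print(observe()["time_s"],observe()["ft_force"].round(1))
im,P,_=nestcheck("w_n2",[.5793,.0897],dict(m=(.043,.055),l=(.058,.07)))
cv2.imwrite("pics/n2.png",cv2.imread("pics/w_n2.png")[60:340,180:480])
E
```

```text
11.1333 [-1.5 -0.  -0.2]
13.6583 [ 0.7 -0.3  0.8]
m 1646 plane z,slopes [ 0.0787 -0.0008  0.    ] ctr [0.5804 0.0911 0.0787] r 0.0496 gap 178.6 206.5 mid 192.6
l 1944 plane z,slopes [ 0.0738 -0.0019 -0.0006] ctr [0.5795 0.0895 0.0738] r 0.0633 gap -115.0 -93.4 mid -104.2
```

View pics/n2.png

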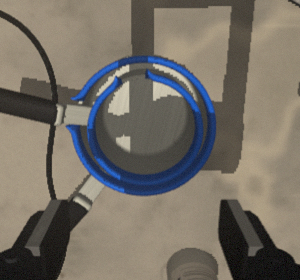

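Released view (crop): the medium ring sits concentric in the large one, its handle passes through the left gap and its own gap is at the top. It is 4.9 mm above the large pot and flat. Medium gap mid-azimuth -167.4°. Next is the small pot.

```bash
python3 - <<'E' 2>/dev/null
from h import *
yw=np.radians(-5.3); px,py,pz=stand_axes(yw); rc=np.array([.5624,.3832,.104]); g=rc+.098*px+.004*pz
print([inverse_kinematics(g+pz*(u-.019),rpy(-pz,py)) for u in(.1,0)], inverse_kinematics([.487,.07,.2],rpy([0,0,-1],[np.cos(np.radians(-77.4)),np.sin(np.radians(-77.4)),0])))
gripper_to(.085)
movep(g+pz*(.10-.019),rpy(-pz,py)); o=observe(); print(o["time_s"],o["q"].round(2))
im,P=cloud("wrist","w_s"); bl,bk=masks(im)
L=(P-rc)@np.c_[px,py,pz]+[0,0,.074]; f=np.isfinite(L[...,0])
B=L[bk&f&(abs(L[...,1])<.04)&(L[...,2]>.06)&(L[...,2]<.1)&(L[...,0]>.05)&(L[...,0]<.15)]
print("grip",len(B),np.percentile(B,[2,50,98],axis=0).round(4).tolist()) 
for a,b in((.065,.085),(.085,.105),(.105,.125)):
    k=B[(B[:,0]>a)&(B[:,0]<b)]; print(a,np.percentile(k[:,1:],[3,97],axis=0).round(4).tolist())
Q=L[bl&f&(abs(L[...,2]-.073)<.02)&(abs(L[...,0])<.06)&(abs(L[...,1])<.06)]; c,n,r,q=plane_circle(Q); print("ring",len(Q),c.round(4),n.round(3),r.round(4))
E
```

```text
[array([ 0.62223601, -0.11905503,  2.14043537, -0.67236146,  0.70478604,
        1.14493211]), array([ 0.53556732,  0.12286158,  2.07620055, -0.80947065,  0.52326667,
        1.2574731 ])] [-0.01768253 -0.07672291  1.90006046  0.          1.3182551   1.33320231]
16.3 [ 0.62 -0.12  2.14 -0.67  0.7   1.14]
grip 2195 [[0.0652, -0.0121, 0.0822], [0.0929, -0.0033, 0.085], [0.1283, 0.0058, 0.0866]]
0.065 [[-0.0121, 0.0824], [0.0056, 0.0865]]
0.085 [[-0.0118, 0.0826], [0.0057, 0.0865]]
0.105 [[-0.0121, 0.0828], [0.0052, 0.0865]]
ring 3743 [ 0.0001 -0.0027  0.0735] [-0.001 -0.009  1.   ] 0.0353
```

```bash
python3 - <<'E' 2>/dev/null
from h import *
px,py,pz=stand_axes(np.radians(-5.3)); b=np.array([.5624,.3832,.104])-.003*py-.0752*pz
g=b+.098*px+.059*pz
print(move_l(g,feed=.12,max_force=25)); gripper_to(.0,100); o=observe(); print(o["time_s"],o["opening"],(o["eef_pos"]-g).round(4),o["ft_force"].round(1))
move_l(g+.115*pz,feed=.12); o=observe(); print(o["time_s"],o["opening"],o["ft_force"].round(2),o["torque"].round(3))
im,P=cloud("wrist","w_s2"); c,n,r,az=ringfit(P,im,o,.014); print("held",c.round(4),n.round(4),r.round(4))
n[1]=np.clip(n[1],-.005,.005); n[0]=np.clip(n[0],-.04,0)
C=np.array([.5802,.0908]); p,ro=nestpose(np.r_[c[0],c[1]/2,c[2]],n,-167.4,np.r_[C,.14]); print(p,inverse_kinematics(p,ro))
movep(p,ro); o=observe(); print(o["time_s"],o["torque"].round(3),o["ft_force"].round(2))
for k in("top","scene"): fitworld(k,k+"_hov2",.18,.25,C,.06)
im,P=cloud("wrist","w_hov2"); c,n,r,az=ringfit(P,im,o,.014); print("held",c.round(4),n.round(4),r.round(4))
E
```

```text
False
17.9583 0.01817881869855467 [0.0003 0.     0.0005] [-0.9 -1.5  4. ]
19.0667 0.018594333683157376 [ 0.75  0.47 -2.52] [-0.204  0.573 -0.049]
held [-0.0977 -0.0007  0.0144] [-0.0134 -0.0069  0.9999] 0.0352
[0.48506357 0.06926397 0.19874865] [-0.02486514 -0.09170656  1.91652672  0.00838833  1.30501244  1.3238305 ]
20.0167 [-0.044  0.186  0.004] [-0.55  0.45 -1.97]
top top_hov2 29 [0.5864 0.091  0.2255] [0.3961 0.0611 0.9162] 0.0316
scene scene_hov2 297 [0.5785 0.0937 0.2097] [ 0.0258 -0.0233  0.9994] 0.0355
held [-0.0972 -0.002   0.0142] [-0.0139 -0.0065  0.9999] 0.0351
```

```bash
python3 - <<'E' 2>/dev/null
from h import *
h=lower(.105,.08,10)
if not h: lower(.03,.03,12)
im,P=cloud("wrist","w_n3"); nestcheck("w_n4",[.5802,.0908],dict(s=(.029,.0405),m=(.043,.055),l=(.058,.07)))
b=get_image("scene")[0][150:270,240:400,::-1]; cv2.imwrite("pics/n3.png",np.hstack([cv2.resize(im[:,:,::-1],(400,300)),cv2.resize(b,(400,300),interpolation=cv2.INTER_CUBIC)]))
E
```

```text
hit False dz 0.1044 tcp z 0.0934 F [-0.1  0.5  1.4] T [-0.05 -0.03  0.02] t 21.6417
hit True dz 0.0268 tcp z 0.0666 F [-1.7  0.1  7.6] T [ 0.16 -0.15  0.09] t 22.45
s 4743 plane z,slopes [0.084  0.0149 0.003 ] ctr [0.5791 0.0922 0.084 ] r 0.0354 gap -54.0 79.1 mid 12.5
m 5880 plane z,slopes [ 0.0786 -0.0018 -0.0013] ctr [0.58   0.0911 0.0786] r 0.0491 gap -60.3 85.6 mid 12.7
l 5841 plane z,slopes [ 0.0736 -0.002  -0.0006] ctr [0.58   0.0896 0.0736] r 0.0631 gap -62.9 87.9 mid 12.5
```

View pics/n3.png

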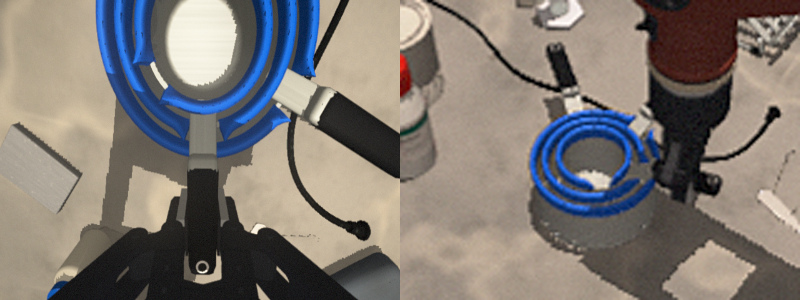

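The small pot's shank is in the medium pot's gap at about (203,110) px in the wrist crop, and its ring is 5.4 mm above the medium one. Releasing and checking.

```bash
python3 - <<'E' 2>/dev/null
from h import *
gripper_to(.045,40); gripper_to(.06)
move_l(observe()["eef_pos"]+[0,0,.09],feed=.2)
movep([0.565,0.09,0.23],rpy([0,0,-1],[0,1,0])); hold(.3); print(observe()["time_s"],observe()["ft_force"].round(1))
nestcheck("w_n5",[.5802,.0908],dict(s=(.029,.0405),m=(.043,.055),l=(.058,.07)))
cv2.imwrite("pics/n5.png",cv2.imread("pics/w_n5.png")[40:340,150:500])
im,P=cloud("top","top_end")
z=np.load("pics/top1.npz"); D=cv2.absdiff(cv2.cvtColor(im,cv2.COLOR_RGB2GRAY),cv2.cvtColor(z["im"],cv2.COLOR_RGB2GRAY))
for nm,u,v in (("alu",417,148),("cyl",372,120),("sample",251,244),("dropper",271,265),("foil",369,267)): print(nm,np.nanmedian(P[v-2:v+3,u-2:u+3].reshape(-1,3),0).round(3))
E
```

```text
26.6167 [ 0.7  0.1 -0.5]
s 1070 plane z,slopes [ 0.0837  0.     -0.0002] ctr [0.5801 0.0922 0.0837] r 0.0358 gap 121.4 153.3 mid 137.4
m 1530 plane z,slopes [ 0.0787 -0.0015 -0.0005] ctr [0.5803 0.091  0.0787] r 0.0496 gap 178.3 206.1 mid 192.2
l 1656 plane z,slopes [ 0.0738 -0.0005 -0.0003] ctr [0.5795 0.0895 0.0738] r 0.0633 gap -115.7 -93.5 mid -104.6
alu [ 0.692 -0.254  0.192]
cyl [ 0.786 -0.13   0.174]
sample [0.382 0.144 0.626]
dropper [0.339 0.103 0.666]
foil [ 0.365 -0.123  0.031]
```

View pics/n5.png

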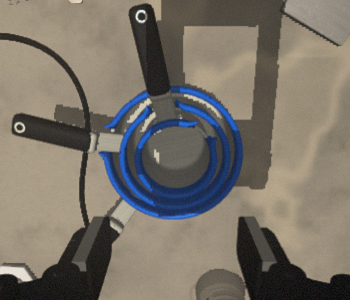

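Final view: three concentric rings with the handles fanned out at (130,210), (65,130) and (150,50) px in the crop. All are flat, with steps of 4.9 and 5.0 mm. Handing in.

```bash
python3 -c "
from plant import *
job_done(); print(observe()['time_s'])"
```

```text
the job is handed in; nothing more can be done
the job is handed in; nothing more can be done
```

The medium pot is nested in the large one and the small pot in the medium, each handle in the pouring lip of the pot below. I handed the job in at about 26.7 s of the 64 s; no verdict was reported. I drew each pot square off its stand, lowered it until it met about 8 N and released it.

- **Nesting:** after release, the wrist camera put the medium ring 4.9 mm above the large one and the small ring 5.0 mm above the medium one. All ring slopes were within about 0.002 rad.
- **Handles and lips:** I measured the real gaps at -104° (large pot) and -167° (medium pot). The last picture shows both shanks in their gaps and the handles fanned out.
- **Large pot:** it moved about 1 mm or less.
- **Bystanders:** the bottle, cylinder and foil pack read the same within 2 mm. The dropper and steel sample could not be re-measured in the last top view because the arm hid them. I planned the moves clear of them, and the force readings showed no unexpected contact.
- **Readings that disagreed:** the top and scene cameras gave inconsistent tilts for the pots while held, up to 0.05 rad for the medium one. For the small pot the top camera's fit was unusable, with only 29 points. I relied on the closer wrist camera instead, and its checks after release were consistent.

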